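Stand the grain comparison chart on its leg

ROBOT

A 6-joint arm with a two-finger parallel gripper is mounted at the origin on a cart in front of the work surface, level with it; the furniture and walls round the work are solid. World frame = base frame: x ahead of the robot, y to its left, z up, the work surface at z = 0. Lengths are in m, angles in rad, forces in N, time in s.
With the tool pointing down it reaches from about 0.375 to 0.925 m from the base axis. Payload 5.7 kg.
Tool frame: the origin (TCP) lies on the centre line of the jaws, within the pads' length; the fingertips stand 25 mm ahead of it and the grasp point (between the pads) lies 6 mm ahead of it; z points along the fingers, y is the direction in which the jaws open and shut (so a half turn about z gives the same grasp; the last joint's range is limited). The gripper opens to 85 mm and grips with 20 to 120 N. Pads are 22 mm wide; open, the fingers measure 114 mm over their backs; the gripper's body (76 mm by 85 mm) begins 54 mm behind the grasp point. The pads swing forward as they close: fully open they stand 13 mm farther back than shut.
Start: joints at [-1.272, 0.359, 1.51, -0, 1.272, -0.115], TCP at [0.241, -0.549, 0.256] pointing down, gripper open.
Joint ranges: [-2.97, 2.97], [-1.01, 2.36], [0.21, 2.38], [-0.96, 4.11], [0.2, 2.71], [-2.98, 2.98]. Speed limits (rad/s): [2.39, 2.39, 3.14, 3.14, 3.14, 3.14].

INTERFACE

Orientations are given as a unit quaternion [w, x, y, z].
In Python, from bench import get_obs, snapshot, ctrl gives the robot as it stands. The module is installed in compiled form; this text tells all that it offers.
- The arm moves only by the tool servo_tool, never from a script. Its argument "commands" is a list that holds one entry, the list of rows, each a list of 7 numbers: the shift along the tool's x, y, z in units of 25 mm (1.0 is 25 mm), then the turn, a rotation vector about the tool's x, y, z in units of 5 degrees (1.0 is 5 degrees), then the finger opening in mm, from 0 to 85.4. A call has 1 to 8 rows; each row is the pose to reach, as a shift and turn from the pose commanded when the call began, along the tool's axes at that moment; what a row does not reach only later rows make up. A row lasts 1/10 s, in which the tool goes at most 50 mm and 8.59 degrees, less where a joint would pass 70% of its speed; a pose out of reach is approached as far as the arm can. A call with a gripper value outside its range is refused whole. The fingers move at their own pace and stop on an object; "force" is the grip in N (left out, the last holds). Time passes only in rows, so rows that repeat a pose let the fingers close. It gives the time, the measured TCP pose, the force and the opening at its end, in the units of the state.
- get_obs(): the state, without advancing time (a new reading comes with each control period).
- snapshot(name): name is "scene" or "top"; returns a dict with "color" (480x640x3 uint8, red, green, blue), "vfov" (degrees; the focal length in pixels is half the picture's height over the tangent of half this angle, whatever the lens; pixels are square), "cx", "cy" (the principal point, pixels), "rvec" (rotation vector, rad) and "tvec" (3), from world to camera coordinates, as OpenCV has them. Camera axes: x right, y down, z forward; pixel columns grow to the right and rows downward; lengths in m; the calibration is good to about 2 mm. A picture is of the moment at which its call begins. There is no depth.
- ctrl.close_job(): hands the job in, once; it reports no verdict.
The state is a dict: "t": time; "joints": joint angles; "joint_vel": joint speeds; "tau": joint torques, N m; "tool_pos": TCP position; "tcp_rot": TCP orientation; "contact_force": force on the tool from outside, world axes, zero at the start; "torque": the same for the moment, N m; "finger_gap": opening from 0.0 (shut) to 1.0 (fully open).
Only numpy, scipy, OpenCV 4.12 (cv2) and the standard library are available. Lean on these libraries where they do the work, as an engineer would, in place of code of your own. Each camera call takes 0.05 s, during which the arm holds its last target.

TASK

Take the comparison chart with the round fields, swing out the hinged leg on its back all the way, then lift the chart out of its block and stand it upright on the cork mat, in the middle and square to it, leaning back on its leg with its face to the robot. Leave the other plate in its block.

Things in the scene. Friction and masses are not known exactly. Their poses are not given: they have to be found in the camera images.
- chart_centre (a point): Centre of the comparison chart: aluminium panel 100 wide, 165 high, 10 mm thick, 0.31 kg, white face with six round dotted fields. x points out of its back, y across its width (to the left seen from the face side), z up it. Starts upright in its block, face to the robot. Grip the middle of the top 35 mm from above across the thickness; the leg's hinge is lower, its tab stays 55 mm behind.
- block_a: Fixed grey block, 70 x 80 x 38 mm, that holds the chart at the start, axes like the chart's; origin under its centre on the bench. Its slot, along y, is 12 mm wide and 30 mm deep, its floor 8 mm above the bench: lift the chart straight up, 30 mm, to take it out.
- chart_leg (a joint): Leg angle (rad): 0 folded flat on the back, 1.4 fully out at its stop. It swings like a door about a line along the chart's z at x = +9 mm, y = 0 from chart_centre: folded it points to the chart's -y (right, as the robot sees it), fully out to +x. Lightly stiff (0.5 N at the edge), stays where left.
- leg_edge (a point): Point in the leg's pull tab. The leg is a steel plate 5 mm thick reaching 84 mm from the hinge line, top 43 mm above chart_centre; its outer 26 mm rises on as a tab to 67 mm above it. The point is 70 mm from the hinge line, 15 mm below the tab's top. Folded, the tab sticks out 34 mm past the panel's side: push it backwards from the face side, round its arc, or pinch it from above.
- leg_foot (a point): Centre of the round foot (radius 6 mm) at the leg's lower outer corner, 74.5 mm from the hinge line, 52 mm below chart_centre. With the leg out the chart rests on its lower edge and this foot, leaning back 17 degrees (0.30 rad), chart_centre 79 mm above the mat's top and the foot 64 mm behind chart_centre.
- mat_centre (a point): Centre of the top of the cork mat, 180 x 220 x 3 mm, fixed on the bench. x runs along its 180 mm, away from the robot; y along its 220 mm, to the left.
- plate_centre (a point): Centre of the other plate: the same panel (100 x 165 x 10 mm, axes as the chart's) but with ten rectangular swatches and no leg, standing in a like block. Not to be moved.
Mind the look-alikes: they are no part of the job. Leave any blue look-alike of the part that bears chart_centre alone.

How it is judged:
On the way:
1. the chart's leg is swung out (value of joint chart_leg above 1.15 rad), for 0.2 s.
At the end, for the whole second after the job is handed in: The leg is swung out (over 1.1 rad), the chart stands at rest on the mat on its lower edge and the foot of the leg, leaning back 9 to 24 degrees, its centre within 50 mm of the mat's centre, within 15 degrees of square to the mat, leg on the side away from the robot (value of joint chart_leg above 1.1 rad and horizontal distance between chart_centre and mat_centre below 0.05 m and angle between the y axis of chart_centre and the y axis of mat_centre, either way round below 0.26 rad and x of leg_foot in the frame of mat_centre above 0 m and angle between chart_centre's own z axis and vertical between 0.15 and 0.42 rad and height (world z) of leg_foot below 0.016 m and height (world z) of chart_centre between 0.07 and 0.09 m and linear speed of chart below 0.02 m/s and angular speed of chart below 0.1 rad/s); the robot touches nothing.
It fails at once if the other plate is moved by more than 30 mm (distance of plate_centre from where it was at the start of the episode above 0.03 m).
It also fails if it takes over 48 s, if anything falls off the work surface, if the arm or the gripper's body presses on something with over 40 N, if the wrist force passes 120 N, or if a joint passes its speed limit or range.

## Working session

There is one attempt and no reset: what is moved stays moved. The work goes in short steps, Python scripts to look and compute and a tool call to move; the robot and the scene stay as the last step left them, time stands still between calls to the robot, and variables do not carry over. Pictures are saved under pics/ and viewed, and the job is handed in when it is done.

Besides the shell and the picture viewer there is one more tool, called after "Request:" as name(argument=value, ...) on one line, values as JSON. servo_tool: Moves the arm, as the interface text tells. Its arguments: {"type":"object","properties":{"commands":{"type":"array","items":{"type":"array","items":{"type":"array","items":{"type":"number"}}}},"force":{"type":"number"}},"required":["commands"]}

```bash
mkdir -p pics; cat > h.py <<'E'
import numpy as np, cv2
from bench import get_obs, snapshot, ctrl
from scipy.spatial.transform import Rotation as R
def snap(n,fn=None):
    s=snapshot(n)
    if fn: cv2.imwrite('pics/'+fn,cv2.cvtColor(s['color'],cv2.COLOR_RGB2BGR))
    f=240/np.tan(np.radians(s['vfov']/2)); np.savez('cam_'+n,f=f,cx=s['cx'],cy=s['cy'],rvec=s['rvec'],tvec=s['tvec'],color=s['color'])
    return s
def cam(n):
    d=np.load('cam_'+n+'.npz'); K=np.array([[d['f'],0,d['cx']],[0,d['f'],d['cy']],[0,0,1.]])
    return K,cv2.Rodrigues(d['rvec'])[0],d['tvec'].ravel(),d['color']
def plane(n,uv,z):
    K,Rm,t,_=cam(n); C=-Rm.T@t
    ray=Rm.T@np.linalg.inv(K)@np.array([uv[0],uv[1],1.]); return C+ray*(z-C[2])/ray[2]
def proj(n,P):
    K,Rm,t,_=cam(n); p=(Rm@np.atleast_2d(P).T).T+t; p=(K@p.T).T; return p[:,:2]/p[:,2:]
def crop(n,x0,y0,x1,y1,k,fn):
    c=cam(n)[3][y0:y1,x0:x1]; cv2.imwrite('pics/'+fn,cv2.resize(cv2.cvtColor(c,cv2.COLOR_RGB2BGR),None,fx=k,fy=k,interpolation=cv2.INTER_CUBIC))
E
python3 - <<'E'
from h import *
o=get_obs(); print(o)
for n in('scene','top'):
    s=snap(n,n+'0.png'); K,Rm,t,_=cam(n); print(n,-Rm.T@t,Rm[2],K[0,0],s['cx'],s['cy'])
E
```

```text
{'t': 0.0, 'joints': array([-1.27209677e+00,  3.59498124e-01,  1.51143071e+00, -3.95996804e-05,
        1.27250284e+00, -1.15108438e-01]), 'joint_vel': array([ 3.27340792e-04, -2.91269428e-03,  1.49435781e-05, -1.26937031e-03,
       -5.23562879e-04, -2.16246877e-03]), 'tau': array([ 1.30816330e-03, -5.27617943e+01, -2.78620094e+01,  7.47141826e-05,
        1.33901811e-02,  1.66478867e-05]), 'tool_pos': array([ 0.24104754, -0.54875775,  0.2554583 ]), 'tcp_rot': array([-9.13906234e-04,  9.78670006e-01,  2.05436543e-01, -1.03129072e-04]), 'contact_force': array([ 0.30863417, -0.59220424, -0.21575841]), 'torque': array([0.00487627, 0.01596382, 0.03281718]), 'finger_gap': 1.0002845872157993}
scene [0.02537316 0.88053393 0.90791491] [ 0.36071642 -0.72718446 -0.58402605] 576.3160131589999 314.2953285853762 244.42357189991114
top [ 0.28611247 -0.10416674  1.69317173] [ 0.13983409 -0.00732291 -0.99014787] 599.292847512402 320.50083867382807 247.07827914168033
```

```bash
sleep 1; ls pics
```

```text
scene0.png
top0.png
```

View pics/scene0.png

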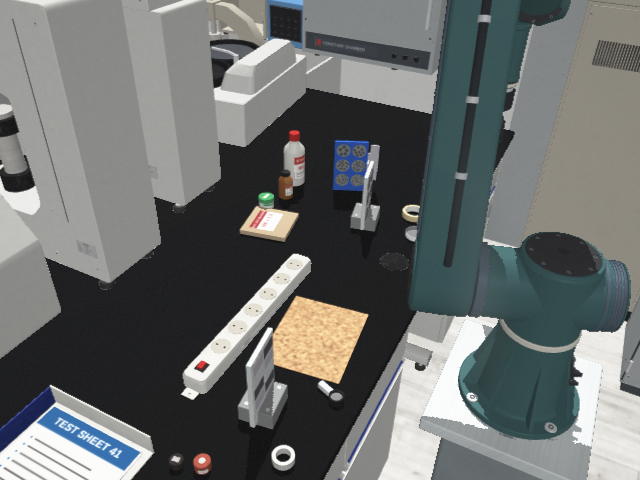

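View pics/top0.png

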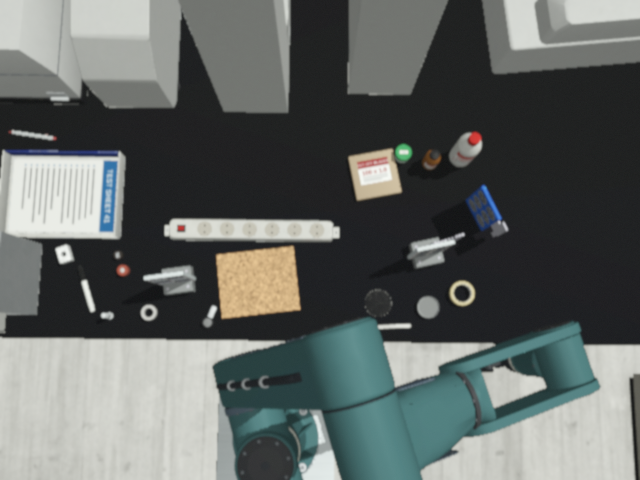

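The chart, with its leg tab to the right, is at about (365,195) in scene and (430,252) in top. The swatch plate is at (262,385) and (175,280), the mat at (320,338) and (258,282), and a blue look-alike stands behind the chart. I'll zoom in next.

```bash
python3 - <<'E'
from h import *
crop('scene',320,120,420,250,6,'s1.png'); crop('top',360,180,520,300,5,'t1.png'); crop('top',200,230,320,330,6,'t2.png')
E
```

```text
(no output)
```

View pics/s1.png

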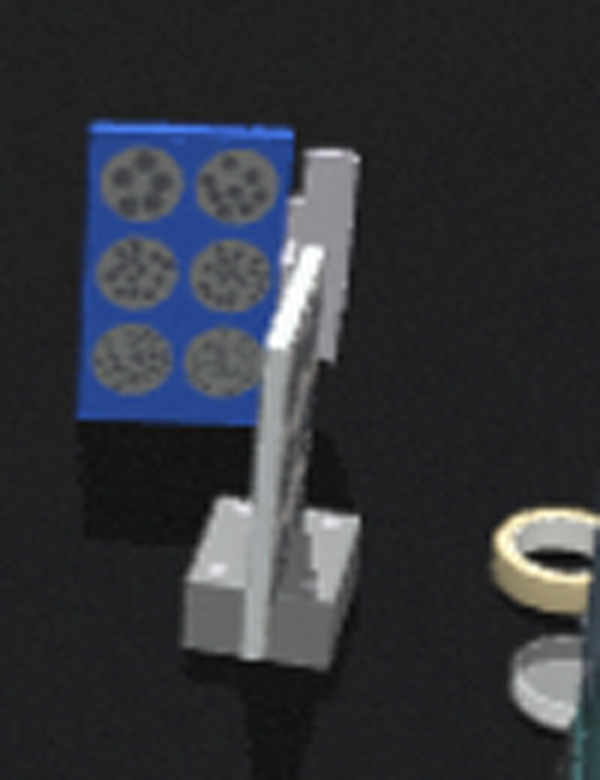

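View pics/t1.png

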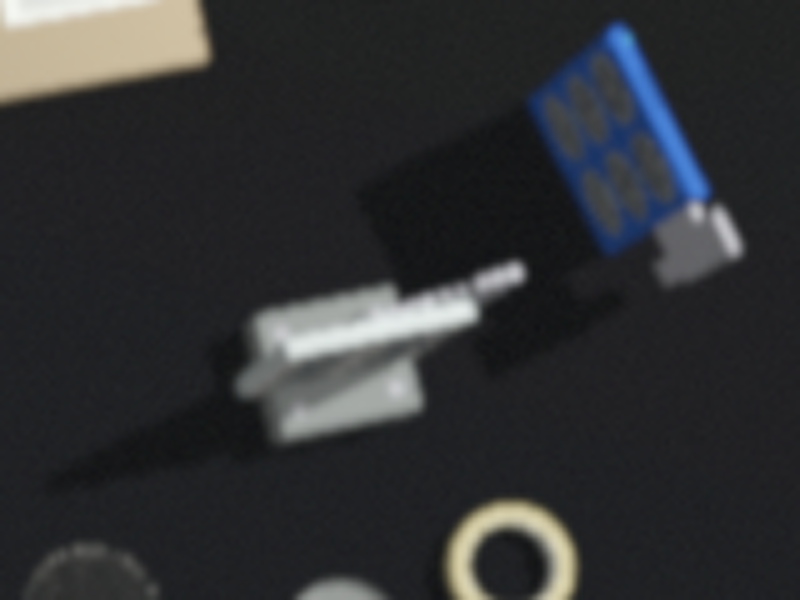

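View pics/t2.png

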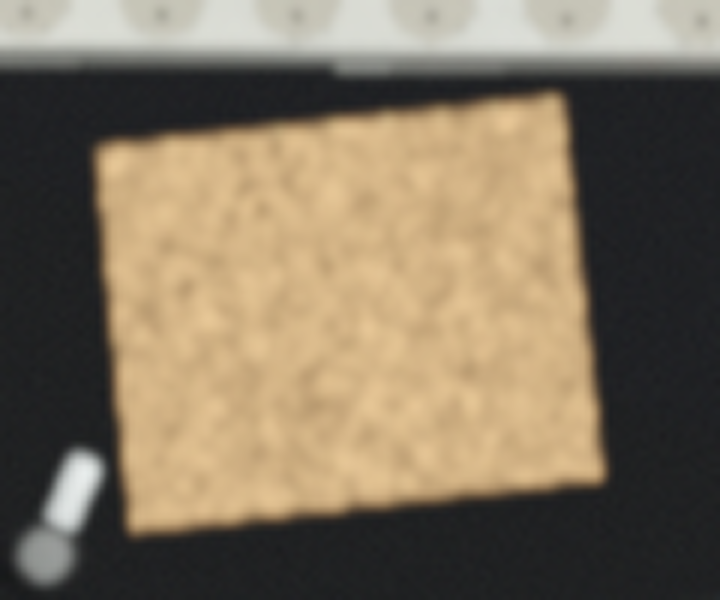

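```bash
cat > fit.py <<'E'
from h import *
from scipy.optimize import least_squares
def fit(obs,z0,x0):
    def res(p):
        c,s=np.cos(p[2]),np.sin(p[2]); r=[]
        for n,uv,L in obs:
            P=[p[0]+c*L[0]-s*L[1],p[1]+s*L[0]+c*L[1],z0+L[2]]
            r+=list(proj(n,P)[0]-uv)
        return r
    q=least_squares(res,x0,loss='soft_l1'); return q.x,np.array(res(q.x)).reshape(-1,2).round(1)
E
python3 - <<'E'
from fit import *
S=lambda u,v:np.array([320+u/6,120+v/6])-.4
T=lambda u,v:np.array([360+u/5,180+v/5])-.4
M=lambda u,v:np.array([200+u/6,230+v/6])-.4
print('mat',[plane('top',M(*p),.003).round(4) for p in[(97,145),(565,93),(605,483),(130,535)]])
W=.05;H=.0825;D=.005
obs=[('scene',S(263,345),(D,W,H)),('scene',S(285,350),(-D,W,H)),('scene',S(303,250),(D,-W,H)),('scene',S(322,250),(-D,-W,H)),
('top',T(285,340),(D,W,H)),('top',T(292,362),(-D,W,H)),('top',T(475,300),(D,-W,H)),('top',T(481,322),(-D,-W,H))]
a=fit(obs,.0905,[.5,-.3,.2]);print(a)
ob=[('top',T(250,315),(.035,.04,.038)),('top',T(395,287),(.035,-.04,.038)),('top',T(420,410),(-.035,-.04,.038)),('top',T(278,440),(-.035,.04,.038)),
('scene',S(185,575),(.035,.04,.038)),('scene',S(332,598),(-.035,.04,.038)),('scene',S(358,517),(-.035,-.04,.038)),('scene',S(220,497),(.035,-.04,.038))]
print(fit(ob,0,[.5,-.3,.2]))
x,y,w=a[0]
for l in [0,.1]:
  for L in [(.0115,-.084),(.0115,-.058)]:
    P=[x+np.cos(w)*L[0]-np.sin(w)*L[1],y+np.sin(w)*L[0]+np.cos(w)*L[1],.1575];print(P,proj('top',P),proj('scene',P))
print('blue',plane('top',T(610,30),.165),plane('top',T(710,195),.165),plane('top',T(740,255),.14))
o=get_obs();print(R.from_quat(np.roll(o['tcp_rot'],-1)).as_matrix())
E
```

```text
mat [array([0.5014, 0.1804, 0.003 ]), array([ 0.5294, -0.0404,  0.003 ]), array([ 0.3454, -0.0627,  0.003 ]), array([0.3184, 0.1582, 0.003 ])]
(array([ 0.50934624, -0.41227278,  0.22283763]), array([[ 0.3,  0.6],
       [ 0.4,  0.3],
       [ 0.2, -0.7],
       [ 0.7, -0.2],
       [ 0.2, -0.1],
       [-0.3, -0.7],
       [-0. , -0. ],
       [-0.3, -0.7]]))
(array([ 0.5101317 , -0.41393907,  0.21094706]), array([[ 0.8,  0. ],
       [-0.4,  0.1],
       [ 0.2, -0.1],
       [ 0.6, -0.5],
       [-0.4,  1.4],
       [-0. ,  1.6],
       [ 0.7,  0.4],
       [-0.3, -0.1]]))
[np.float64(0.5391257258564163), np.float64(-0.4916543382910326), 0.1575] [[465.27267548 235.36649298]] [[369.73747498 159.82539055]]
[np.float64(0.5333797784270087), np.float64(-0.4662972073780432), 0.1575] [[455.58197157 237.40978809]] [[368.10245181 163.99309256]]
[np.float64(0.5391257258564163), np.float64(-0.4916543382910326), 0.1575] [[465.27267548 235.36649298]] [[369.73747498 159.82539055]]
[np.float64(0.5333797784270087), np.float64(-0.4662972073780432), 0.1575] [[455.58197157 237.40978809]] [[368.10245181 163.99309256]]
blue [ 0.67059842 -0.53538422  0.165     ] [ 0.58342489 -0.58534476  0.165     ] [ 0.55635176 -0.60812836  0.14      ]
[[ 9.15605481e-01  4.02077475e-01 -5.53798623e-04]
 [ 4.02077832e-01 -9.15604070e-01  1.61385546e-03]
 [ 1.41834655e-04 -1.70032505e-03 -9.99998544e-01]]
```

```bash
cat > mv.py <<'E'
from h import *
CH=np.array([.510,-.413]);YW=.217
MAT=np.array([.4237,.0589]);MY=.124
def ch(x,y,c=CH,w=YW): return c+np.array([np.cos(w)*x-np.sin(w)*y,np.sin(w)*x+np.cos(w)*y])
def rot(w,tilt=0): # tool x=chart y, tool y=chart x, z=-z ; tilt about chart y
    B=np.array([[0,1,0],[1,0,0],[0,0,-1.]]).T
    return R.from_euler('z',w)*R.from_euler('y',tilt)*R.from_matrix(B)
def rows(tgts):
    o=get_obs();p=o['tool_pos'];r=R.from_quat(np.roll(o['tcp_rot'],-1))
    print('t',o['t'],'pos',p.round(4),'F',o['contact_force'].round(1))
    for P,Q in tgts:
        d=r.inv().apply(np.array(P)-p)/.025; e=np.degrees((r.inv()*Q).as_rotvec())/5
        print(d.round(2),e.round(2))
E
python3 - <<'E'
from mv import *
p=ch(-.032,-.074); rows([((*p,.256),rot(YW)),((*p,.156),rot(YW))])
E
```

```text
t 0.1 pos [ 0.241  -0.5488  0.2555] F [-0.5  0.3  0.6]
[10.2   2.   -0.02] [-2.000e-02 -1.000e-02 -1.575e+01]
[10.2   2.01  3.98] [-2.000e-02 -1.000e-02 -1.575e+01]
```

Request:
servo_tool(commands=[[[1.3,0.25,0,0,0,-1.7,0],[2.6,0.5,0,0,0,-3.4,0],[3.9,0.75,0,0,0,-5.1,0],[5.2,1.0,0,0,0,-6.8,0],[6.5,1.3,0,0,0,-8.5,0],[7.8,1.6,0,0,0,-10.2,0],[9.1,1.8,0,0,0,-11.9,0],[10.2,2.0,0,0,0,-13.6,0]]])

```text
t: 0.9
tool_pos: [0.4963, -0.4916, 0.2556]
tcp_rot: [-0.001, 0.694, 0.72, 0.0]
contact_force: [0.4, 0.4, 0.0]
finger_gap: 0.002
```

```bash
python3 - <<'E'
from mv import *
p=ch(-.032,-.074); rows([((*p,.256),rot(YW)),((*p,.156),rot(YW))])
E
```

```text
t 0.9 pos [ 0.4963 -0.4916  0.2556] F [0.4 0.4 0. ]
[-0.02 -0.07 -0.02] [-0.   -0.01 -2.07]
[-0.02 -0.06  3.98] [-0.   -0.01 -2.07]
```

Tracking is accurate. I'll descend, then check with a picture.

Request:
servo_tool(commands=[[[0,0,0,0,0,-1.0,0],[0,0,1.2,0,0,-2.1,0],[0,0,2.4,0,0,-2.1,0],[0,0,3.6,0,0,-2.1,0],[0,0,4.0,0,0,-2.1,0],[0,0,4.0,0,0,-2.1,0]]])

```text
t: 1.5
tool_pos: [0.4938, -0.4914, 0.1541]
tcp_rot: [-0.002, 0.628, 0.778, 0.0]
contact_force: [0.7, 0.5, 0.0]
finger_gap: -0.0
```

```bash
python3 - <<'E'
from mv import *
snap('scene','s2.png');snap('top','t3.png')
crop('scene',300,80,460,240,4,'s2c.png'); crop('top',380,180,530,300,5,'t3c.png')
H=ch(.009,0)
T=[]
for th in np.radians([0,10,20,30,40,50,60,70,80]):
    h=14.5*np.cos(th)**2+11*np.sin(th)**2; h=(max(14.5*np.cos(th),11*np.sin(th)))if 0 else h
    r=74;x=9+r*np.sin(th)-(2.5+h)*np.cos(th);y=-r*np.cos(th)-(2.5+h)*np.sin(th)
    T.append(((*ch(x/1e3,y/1e3),.156),rot(YW)))
rows(T)
E
```

```text
t 1.6 pos [ 0.4952 -0.4932  0.1572] F [ 0.5 -0.   1.3]
[0.05 0.95 0.05] [ 0.01  0.01 -0.05]
[-0.02  1.48  0.05] [ 0.01  0.01 -0.05]
[0.   2.02 0.05] [ 0.01  0.01 -0.05]
[0.13 2.55 0.05] [ 0.01  0.01 -0.05]
[0.35 3.05 0.05] [ 0.01  0.01 -0.05]
[0.66 3.51 0.05] [ 0.01  0.01 -0.05]
[1.04 3.9  0.05] [ 0.01  0.01 -0.05]
[1.49 4.21 0.05] [ 0.01  0.01 -0.05]
[1.97 4.44 0.05] [ 0.01  0.01 -0.05]
```

View pics/s2c.png

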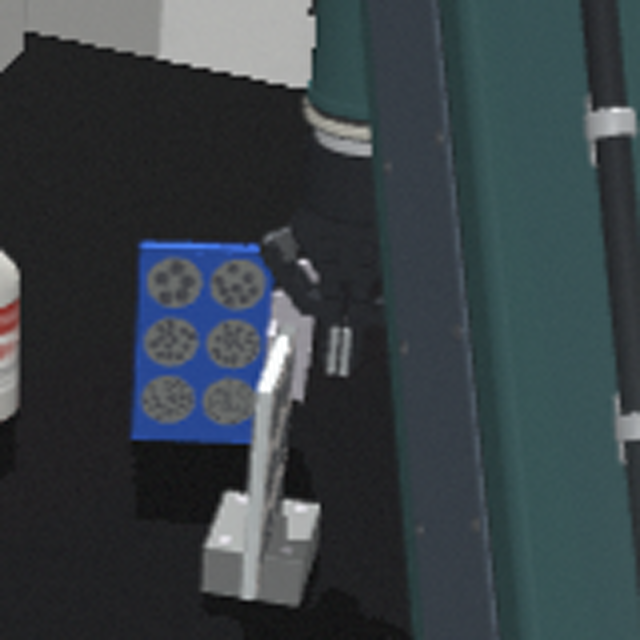

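View pics/t3c.png

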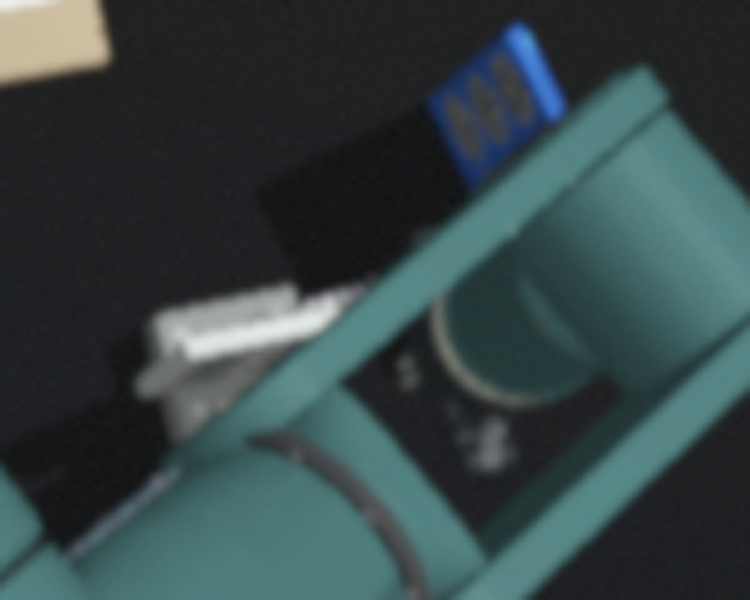

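Request:
servo_tool(commands=[[[0.05,0.95,0,0,0,0,0],[-0.02,1.5,0,0,0,0,0],[0,2.0,0,0,0,0,0],[0.13,2.55,0,0,0,0,0],[0.35,3.05,0,0,0,0,0],[0.66,3.5,0,0,0,0,0],[1.04,3.9,0,0,0,0,0],[1.2,4.0,0,0,0,0,0]]])

```text
t: 2.4
tool_pos: [0.5872, -0.4402, 0.1562]
tcp_rot: [-0.0, 0.627, 0.779, 0.0]
contact_force: [-0.9, -0.3, 0.1]
finger_gap: 0.003
```

```bash
python3 - <<'E'
from mv import *
snap('scene','s3.png')
crop('scene',300,80,460,240,4,'s3c.png')
T=[]
for th in np.radians([65,70,75,80,83]):
    h=14.5*np.cos(th)**2+11*np.sin(th)**2
    r=74;x=9+r*np.sin(th)-(2.5+h)*np.cos(th);y=-r*np.cos(th)-(2.5+h)*np.sin(th)
    T.append(((*ch(x/1e3,y/1e3),.156),rot(YW)))
rows(T)
E
```

```text
t 2.45 pos [ 0.587  -0.44    0.1562] F [ 0.7  0.9 -0.9]
[-0.04  0.03  0.01] [ 0.   -0.01 -0.03]
[0.18 0.17 0.01] [ 0.   -0.01 -0.03]
[0.42 0.3  0.01] [ 0.   -0.01 -0.03]
[0.67 0.4  0.01] [ 0.   -0.01 -0.03]
[0.82 0.45 0.01] [ 0.   -0.01 -0.03]
```

View pics/s3c.png

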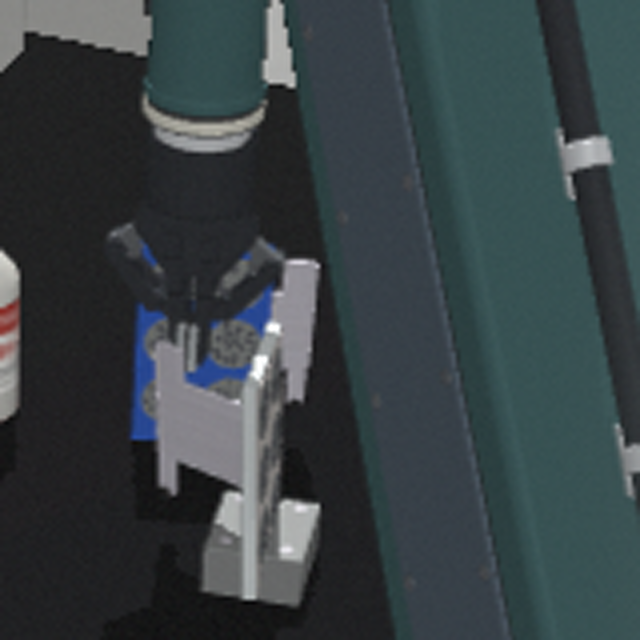

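The leg has followed and the tab sits in front of the fingers at crop (170,360). I'll finish the swing to the stop, then look.

Request:
servo_tool(commands=[[[0.2,0.15,0,0,0,0,0],[0.42,0.3,0,0,0,0,0],[0.67,0.4,0,0,0,0,0],[0.85,0.45,0,0,0,0,0],[1.0,0.45,0,0,0,0,0],[1.0,0.45,0,0,0,0,0]]])

```text
t: 3.05
tool_pos: [0.5921, -0.4154, 0.1568]
tcp_rot: [0.001, 0.628, 0.778, -0.0]
contact_force: [1.4, -1.5, 0.3]
finger_gap: 0.001
```

```bash
python3 - <<'E'
from mv import *
snap('scene','s4.png')
crop('scene',300,80,460,240,4,'s4c.png')
x,y=CH
for th in np.radians([70,75,80]):
    P=[(*ch(.009+.084*np.sin(th)+s*.0025*np.cos(th),-.084*np.cos(th)+s*.0025*np.sin(th)),z) for s in(-1,1) for z in(.1575,.0325)]
    print(((proj('scene',P)-[300,80]+.5)*4).round())
rows([])
E
```

```text
[[160. 340.]
 [152. 494.]
 [156. 342.]
 [148. 497.]]
[[154. 344.]
 [146. 498.]
 [151. 347.]
 [143. 501.]]
[[149. 348.]
 [142. 503.]
 [146. 351.]
 [139. 506.]]
t 3.1 pos [ 0.5921 -0.4155  0.1567] F [ 1.9 -0.8  1.1]
```

View pics/s4c.png

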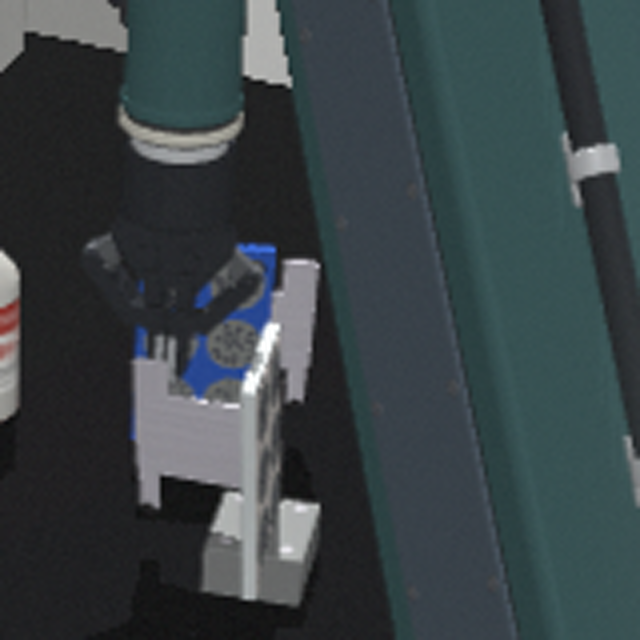

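```bash
python3 - <<'E'
from mv import *
rows([((*ch(0,0),.23),rot(YW)),((*ch(0,0),.166),rot(YW))])
E
```

```text
t 3.1 pos [ 0.5921 -0.4155  0.1567] F [ 1.9 -0.8  1.1]
[ 0.79 -3.19 -2.93] [ 0.01  0.01 -0.04]
[ 0.79 -3.19 -0.37] [ 0.01  0.01 -0.04]
```

Request:
servo_tool(commands=[[[-0.5,0,0,0,0,0,0],[-0.6,0,-1.5,0,0,0,0],[-0.6,0,-2.9,0,0,0,20],[0,-1.0,-2.9,0,0,0,45],[0.5,-2.5,-2.9,0,0,0,45],[0.79,-3.19,-2.9,0,0,0,45],[0.79,-3.19,-2.9,0,0,0,45]]])

```text
t: 3.8
tool_pos: [0.5073, -0.4129, 0.2288]
tcp_rot: [-0.001, 0.629, 0.778, -0.0]
contact_force: [0.6, 0.0, -0.3]
finger_gap: 0.526
```

```bash
python3 - <<'E'
from mv import *
snap('scene','s5.png')
crop('scene',310,100,430,240,5,'s5c.png')
snap('top','t5.png');crop('top',360,180,520,300,5,'t5c.png')
rows([((*ch(0,0),.166),rot(YW))])
E
```

```text
t 3.9 pos [ 0.5101 -0.4138  0.229 ] F [ 1.7 -0.6  0.1]
[ 0.03 -0.    2.52] [ 0.01  0.   -0.06]
```

View pics/s5c.png

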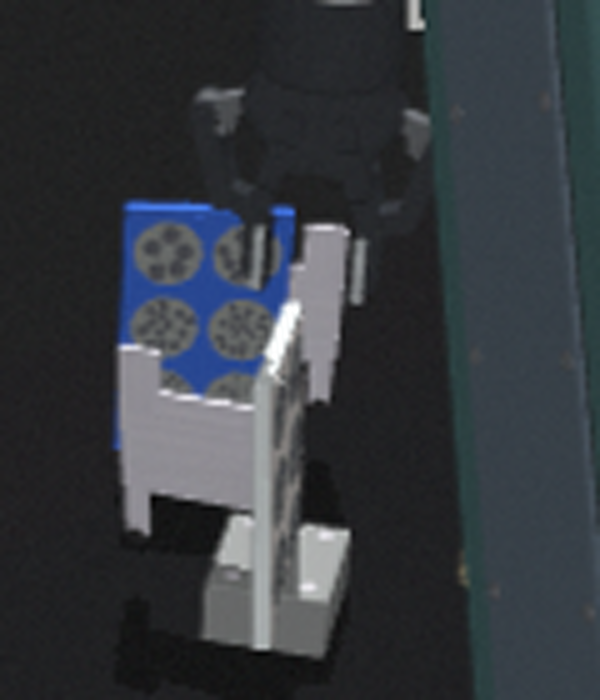

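View pics/t5c.png

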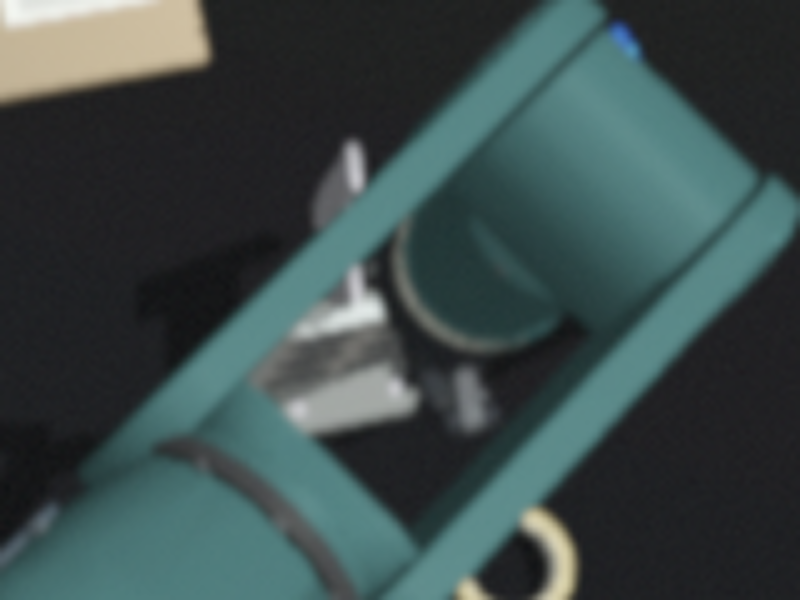

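Request:
servo_tool(commands=[[[0.03,0,0.8,0,0,0,45],[0.03,0,1.6,0,0,0,45],[0.03,0,2.4,0,0,0,45],[0.03,0,2.5,0,0,0,45],[0.03,0,2.5,0,0,0,20],[0.03,0,2.5,0,0,0,5],[0.03,0,2.5,0,0,0,5],[0.03,0,2.5,0,0,0,5]]], force=60)

```text
t: 4.7
tool_pos: [0.5104, -0.4129, 0.1675]
tcp_rot: [0.001, 0.628, 0.778, -0.0]
contact_force: [-0.2, -0.6, 1.0]
finger_gap: 0.104
```

```bash
python3 - <<'E'
from mv import *
snap('scene','s6.png')
crop('scene',310,100,430,240,5,'s6c.png')
rows([])
E
```

```text
t 4.75 pos [ 0.5104 -0.4129  0.1675] F [ 0.9 -1.1  2.5]
```

View pics/s6c.png

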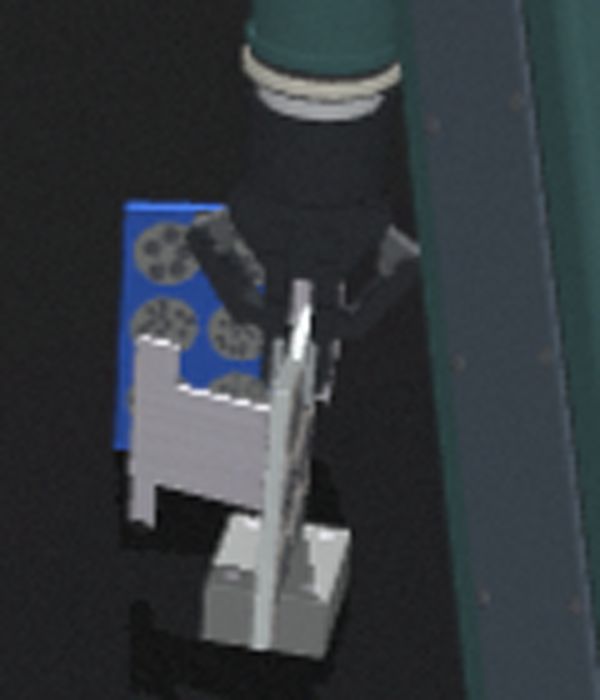

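Gripped: the opening is about 9 mm and the chart has been straightened in its slot. Now I'll lift.

Request:
servo_tool(commands=[[[0,0,-0.3,0,0,0,5],[0,0,-0.7,0,0,0,5],[0,0,-1.1,0,0,0,5],[0,0,-1.6,0,0,0,5],[0,0,-2.4,0,0,0,5],[0,0,-3.2,0,0,0,5],[0,0,-3.8,0,0,0,5],[0,0,-4.0,0,0,0,5]]])

```text
t: 5.55
tool_pos: [0.5099, -0.413, 0.2693]
tcp_rot: [0.002, 0.628, 0.778, -0.001]
contact_force: [0.5, 0.6, -3.1]
finger_gap: 0.105
```

```bash
python3 - <<'E'
from mv import *
snap('scene','s7.png')
# target: chart frame at mat: tilt .30, centre at mat, z=.003+.079+clear
def tcp(c,z,w,t,g=.0755): # TCP g above centre along chart z
    A=R.from_euler('z',w)*R.from_euler('y',t); return np.array([*c,z])+A.apply([0,0,g])
rows([(tcp(MAT,.19,MY,.0),rot(MY,0)),(tcp(MAT,.19,MY,.3),rot(MY,.3))])
E
```

```text
t 5.6 pos [ 0.5099 -0.4129  0.269 ] F [ 0.6  0.3 -3.4]
[19.17  0.62  0.08] [0.02 0.03 1.02]
[19.1   1.51  0.22] [3.45 0.19 1.01]
```

View pics/s7.png

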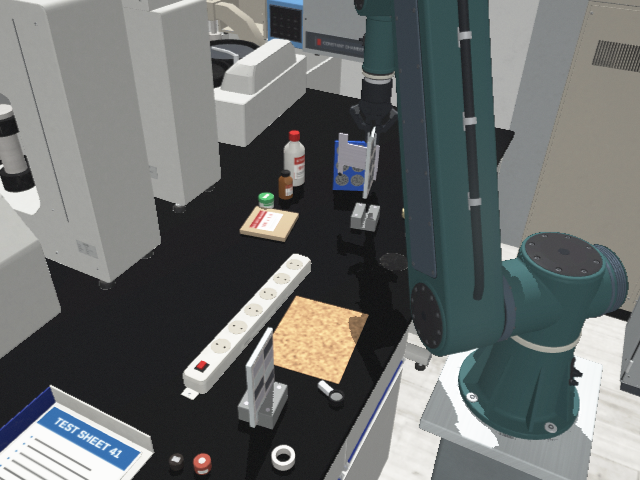

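Request:
servo_tool(commands=[[[0.6,0,0,0,0,0.1,5],[1.6,0,0,0,0,0.2,5],[2.8,0.1,0,0,0,0.3,5],[4.0,0.1,0,0,0,0.4,5],[5.2,0.2,0,0,0,0.5,5],[6.4,0.2,0,0,0,0.5,5],[7.4,0.3,0,0,0,0.5,5],[8.2,0.3,0,0,0,0.5,5]]])

```text
t: 6.4
tool_pos: [0.4719, -0.2074, 0.2653]
tcp_rot: [-0.002, 0.645, 0.765, -0.0]
contact_force: [-0.2, -0.1, -3.9]
finger_gap: 0.106
```

Request:
servo_tool(commands=[[[1.2,0.1,0,0.3,0,0.1,5],[2.4,0.2,0,0.7,0,0.2,5],[3.6,0.3,0,1.1,0,0.3,5],[4.8,0.5,0,1.6,0,0.4,5],[6.0,0.6,0,2.0,0,0.4,5],[7.2,0.7,0,2.4,0,0.4,5],[8.4,0.8,0,2.8,0,0.4,5],[9.4,0.9,0,3.1,0,0.4,5]]])

```text
t: 7.2
tool_pos: [0.4554, 0.0271, 0.2659]
tcp_rot: [-0.088, 0.652, 0.746, -0.104]
contact_force: [0.1, -0.4, -3.7]
finger_gap: 0.105
```

```bash
cat >> mv.py <<'E'
def tcp(c,z,w,t,g=.0755):
    A=R.from_euler('z',w)*R.from_euler('y',t); return np.array([*c,z])+A.apply([0,0,g])
E
python3 - <<'E'
from mv import *
snap('scene','s8.png');snap('top','t8.png')
rows([(tcp(MAT,.19,MY,.3),rot(MY,.3))])
E
```

```text
t 7.3 pos [0.4556 0.0283 0.2656] F [ 0.3 -0.3 -3.3]
[ 1.38 -0.16  0.18] [0.32 0.08 0.14]
```

View pics/s8.png

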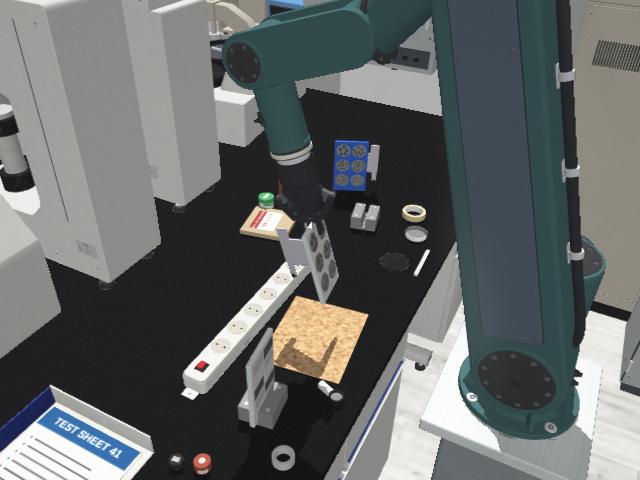

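View pics/t8.png

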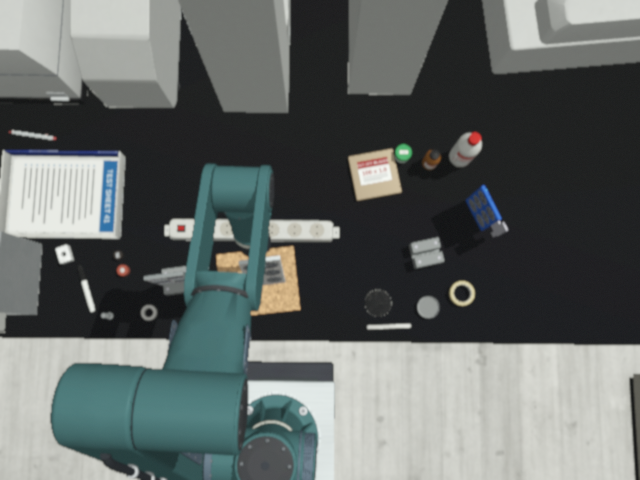

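Request:
servo_tool(commands=[[[0.5,-0.05,0.05,0.15,0,0.1,5],[1.0,-0.1,0.1,0.3,0,0.1,5],[1.4,-0.15,0.2,0.35,0.08,0.14,5],[1.4,-0.15,0.2,0.35,0.08,0.14,5]]])

```text
t: 7.7
tool_pos: [0.4458, 0.06, 0.2619]
tcp_rot: [-0.1, 0.655, 0.74, -0.113]
contact_force: [0.5, -0.6, -3.2]
finger_gap: 0.109
```

```bash
python3 - <<'E'
from mv import *
rows([(tcp(MAT,z,MY,.3,.077),rot(MY,.3)) for z in (.16,.13,.10,.088,.083,.079)])
E
```

```text
t 7.7 pos [0.4458 0.06   0.2619] F [ 0.5 -0.6 -3.2]
[0.07 0.36 1.07] [-0.02 -0.   -0.02]
[0.07 0.72 2.22] [-0.02 -0.   -0.02]
[0.07 1.08 3.36] [-0.02 -0.   -0.02]
[0.07 1.22 3.82] [-0.02 -0.   -0.02]
[0.07 1.28 4.01] [-0.02 -0.   -0.02]
[0.07 1.33 4.17] [-0.02 -0.   -0.02]
```

Request:
servo_tool(commands=[[[0.07,0.18,0.5,0,0,0,5],[0.07,0.36,1.07,0,0,0,5],[0.07,0.6,1.7,0,0,0,5],[0.07,0.72,2.22,0,0,0,5],[0.07,0.9,2.8,0,0,0,5],[0.07,1.08,3.36,0,0,0,5],[0.07,1.17,3.65,0,0,0,5],[0.07,1.17,3.65,0,0,0,5]]])

```text
t: 8.5
tool_pos: [0.4465, 0.0606, 0.1653]
tcp_rot: [-0.1, 0.656, 0.74, -0.113]
contact_force: [-1.0, -0.0, -3.0]
finger_gap: 0.104
```

```bash
python3 - <<'E'
from mv import *
snap('scene','s9.png');crop('scene',210,170,410,400,3,'s9c.png')
for th in [1.4]:
  A=R.from_euler('z',MY)*R.from_euler('y',.3)
rows([(tcp(MAT,z,MY,.3,.077),rot(MY,.3)) for z in (.092,.085,.083,.081,.079)])
o=get_obs();p=o['tool_pos'];r=R.from_quat(np.roll(o['tcp_rot'],-1));C=p+r.apply([0,0,.077]);B=r*rot(0).inv()
P=[C+B.apply(v) for v in [(0,.05,-.0825),(0,-.05,-.0825),(.009+.0745*np.sin(1.4),-.0745*np.cos(1.4),-.058)]]
print(np.round(P,4),proj('scene',P))
E
```

```text
t 8.55 pos [0.447  0.0607 0.1661] F [ 0.5 -0.  -3.1]
[ 0.04 -0.02  0.03] [-0.02  0.   -0.04]
[0.05 0.07 0.29] [-0.02  0.   -0.04]
[0.05 0.09 0.37] [-0.02  0.   -0.04]
[0.05 0.12 0.45] [-0.02  0.   -0.04]
[0.05 0.14 0.52] [-0.02  0.   -0.04]
[[0.3939 0.1044 0.0137]
 [0.4059 0.0051 0.0139]
 [0.4868 0.0525 0.0127]] [[318.4421055  350.48577497]
 [333.66043078 320.09819505]
 [291.96058657 321.38960811]]
```

View pics/s9c.png

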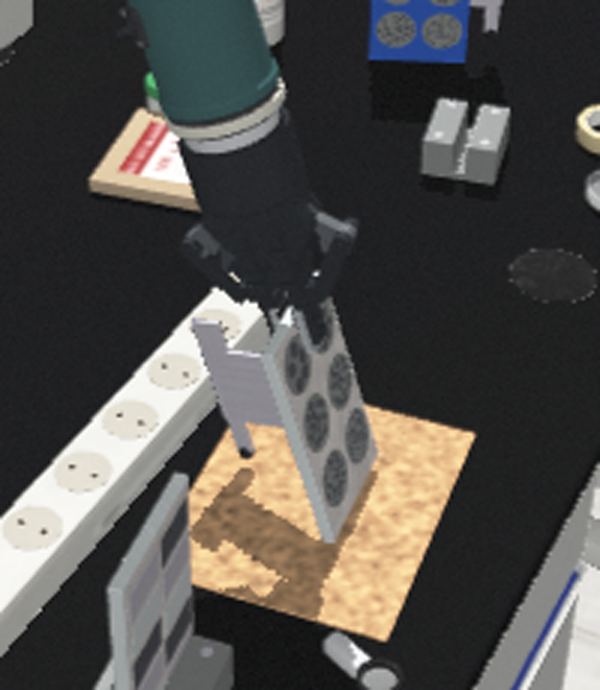

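Request:
servo_tool(commands=[[[0,0.04,0.15,0,0,0,5],[0,0.08,0.3,0,0,0,5],[0,0.1,0.38,0,0,0,5],[0,0.1,0.38,0,0,0,5]]])

```text
t: 8.95
tool_pos: [0.4469, 0.0609, 0.1569]
tcp_rot: [-0.099, 0.656, 0.74, -0.113]
contact_force: [-0.0, -0.4, -2.0]
finger_gap: 0.106
```

```bash
python3 - <<'E'
from mv import *
rows([(tcp(MAT,z,MY,.3,.077),rot(MY,.3)) for z in (.083,.081,.079)])
E
```

```text
t 8.95 pos [0.4469 0.0609 0.1569] F [-0.  -0.4 -2. ]
[ 0.04 -0.02  0.02] [-0.01  0.01 -0.03]
[0.04 0.01 0.1 ] [-0.01  0.01 -0.03]
[0.04 0.03 0.17] [-0.01  0.01 -0.03]
```

Request:
servo_tool(commands=[[[0,0.01,0.05,0,0,0,5],[0,0.03,0.1,0,0,0,5],[0,0.03,0.1,0,0,0,5]]])

```text
t: 9.25
tool_pos: [0.4474, 0.061, 0.1564]
tcp_rot: [-0.099, 0.656, 0.74, -0.112]
contact_force: [-1.3, 0.3, 17.7]
finger_gap: 0.106
```

```bash
python3 - <<'E'
from mv import *
snap('scene','s10.png');crop('scene',250,230,400,380,4,'s10c.png')
o=get_obs();print(o['torque'])
rows([])
E
```

```text
[ 0.04045355  1.06462469 -0.08941595]
t 9.3 pos [0.4474 0.061  0.1564] F [-1.8  0.9 19. ]
```

View pics/s10c.png

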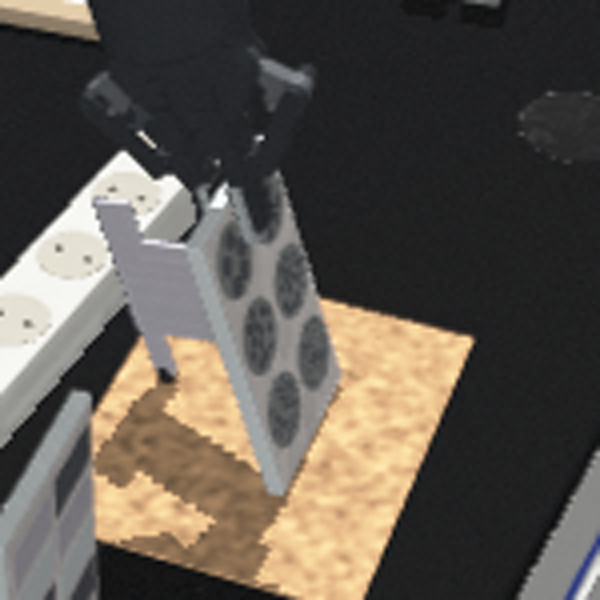

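The lower edge is in contact with about 20 N. I'll ease off a little, then release.

Request:
servo_tool(commands=[[[0,-0.02,-0.06,0,0,0,5],[0,-0.02,-0.07,0,0,0,5]]], force=20)

```text
t: 9.5
tool_pos: [0.447, 0.0609, 0.1566]
tcp_rot: [-0.099, 0.656, 0.74, -0.112]
contact_force: [-0.4, -0.3, 5.1]
finger_gap: 0.107
```

Request:
servo_tool(commands=[[[0,0,0,0,0,0,12],[0,0,0,0,0,0,15],[0,0,0,0,0,0,22],[0,0,0,0,0,0,32],[0,0,0,0,0,0,40],[0,0,0,0,0,0,40]]])

```text
t: 10.1
tool_pos: [0.4468, 0.0609, 0.1558]
tcp_rot: [-0.099, 0.656, 0.74, -0.113]
contact_force: [-0.5, -0.7, 0.3]
finger_gap: 0.466
```

```bash
python3 - <<'E'
from mv import *
snap('scene','s11.png');crop('scene',250,230,400,380,4,'s11c.png')
rows([])
E
```

```text
t 10.15 pos [0.4468 0.0609 0.1559] F [ 0.4 -0.3  0. ]
```

View pics/s11c.png

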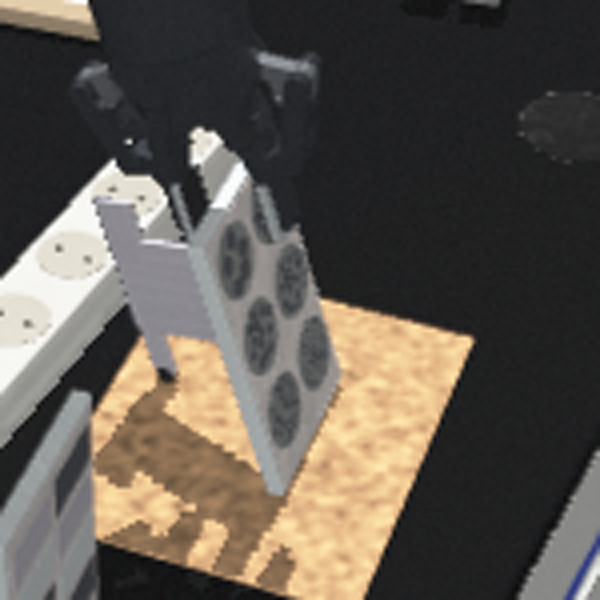

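The chart stands freely and the fingers are clear on both sides. I'll back out along the tool axis.

Request:
servo_tool(commands=[[[0,0,-0.4,0,0,0,40],[0,0,-0.9,0,0,0,40],[0,0,-1.6,0,0,0,40],[0,0,-2.6,0,0,0,40],[0,0,-3.8,0,0,0,40],[0,0,-5.0,0,0,0,40],[-1.5,0,-5.5,0,0,0,40],[-3,0,-5.5,0,0,0,40]]])

```text
t: 10.95
tool_pos: [0.4985, -0.0088, 0.2903]
tcp_rot: [-0.096, 0.655, 0.741, -0.111]
contact_force: [0.1, 0.4, 0.2]
finger_gap: 0.467
```

Request:
servo_tool(commands=[[[-1.5,0,0,0,0,0,40],[-3,0,0,0,0,0,40],[-4.5,0,0,0,0,0,40],[-6,0,0,0,0,0,40],[-7,0,0,0,0,0,40],[-7,0,0,0,0,0,40]]])

```text
t: 11.55
tool_pos: [0.518, -0.1854, 0.2881]
tcp_rot: [-0.098, 0.657, 0.739, -0.113]
contact_force: [-0.8, 0.5, 0.2]
finger_gap: 0.467
```

```bash
python3 - <<'E'
from mv import *
snap('scene','s12.png');crop('scene',210,230,400,430,4,'s12c.png')
snap('top','t12.png');crop('top',120,210,330,340,3.8,'t12c.png')
rows([])
E
```

```text
t 11.65 pos [ 0.5175 -0.1823  0.2879] F [-0.1  0.4 -1.3]
```

View pics/s12c.png

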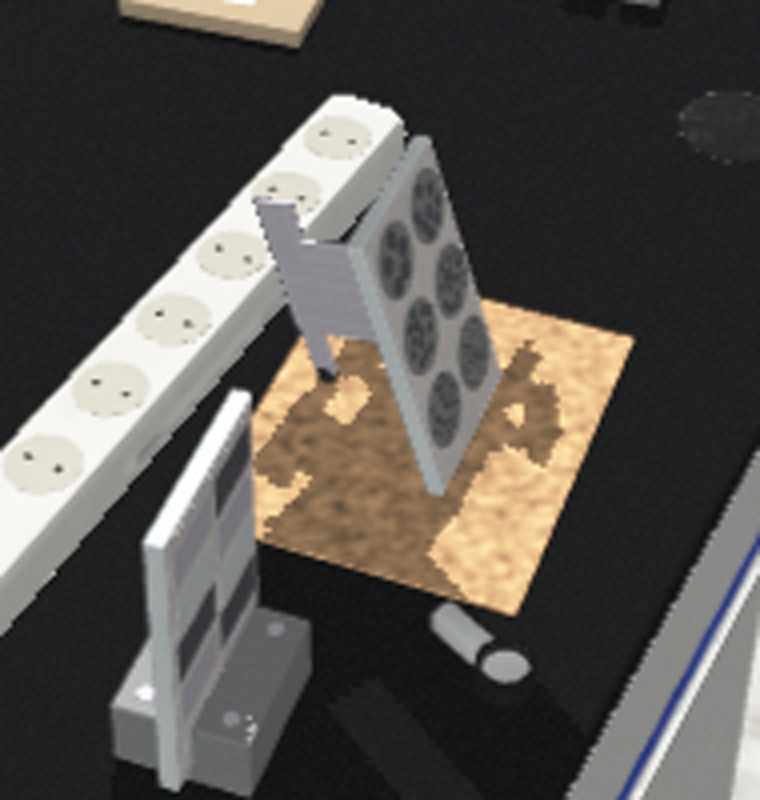

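View pics/t12c.png

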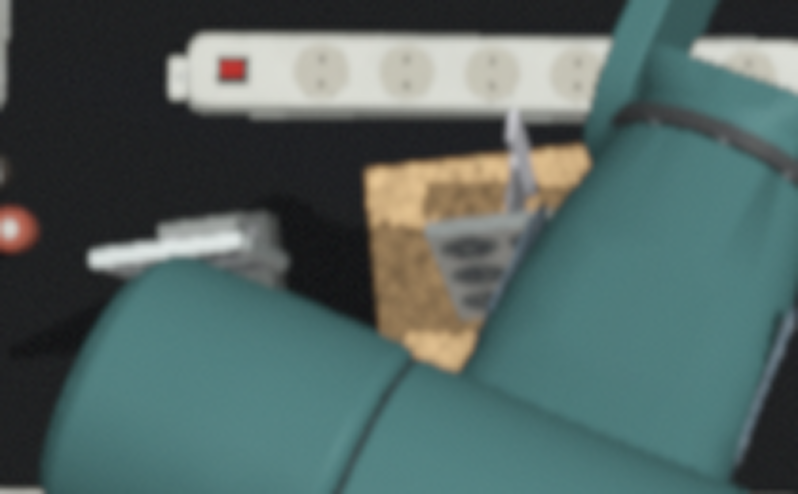

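The chart stands alone on its lower edge and foot (foot at about (292,324) full-frame), and the plate is undisturbed. I'll fit the pose as a last check.

```bash
python3 - <<'E'
from mv import *
from scipy.optimize import least_squares
S=lambda u,v:np.array([210+u/4,230+v/4])-.4
ob=[(S(438,494),(-.005,.05,-.0825)),(S(360,248),(-.005,.05,.0825)),(S(428,140),(-.005,-.05,.0825)),(S(502,375),(-.005,-.05,-.0825)),(S(350,240),(.005,.05,.0825)),(S(328,376),None)]
def res(p):
    A=R.from_euler('z',p[3])*R.from_euler('y',p[4]);r=[]
    for uv,L in ob:
        if L is None: L=(.009+.0745*np.sin(p[5]),-.0745*np.cos(p[5]),-.052)
        r+=list(proj('scene',p[:3]+A.apply(L))[0]-uv)
    return r
q=least_squares(res,[.42,.06,.082,.12,.3,1.4]);print(q.x.round(3),np.round(q.fun,1))
A=R.from_euler('z',q.x[3])*R.from_euler('y',q.x[4]);print('foot',q.x[:3]+A.apply((.009+.0745*np.sin(q.x[5]),-.0745*np.cos(q.x[5]),-.052)),MAT)
o=get_obs();print(abs(o['joint_vel']).max(),o['contact_force'])
E
```

```text
[0.436 0.034 0.059 0.099 0.297 1.481] [ 0.6 -0.7  0.3 -0.   1.1 -0.5  0.2 -0.3 -1.5  1.9 -0.7 -0.5]
foot [ 0.50026607  0.03333878 -0.01462305] [0.4237 0.0589]
0.025503241915904612 [-0.08678431  0.37942802 -1.30357206]
```

```bash
python3 - <<'E'
from mv import *
from scipy.optimize import least_squares
S=lambda u,v:np.array([210+u/4,230+v/4])-.4
ob=[(S(438,494),(-.005,.05,-.0825)),(S(360,248),(-.005,.05,.0825)),(S(428,140),(-.005,-.05,.0825)),(S(502,375),(-.005,-.05,-.0825)),(S(350,240),(.005,.05,.0825)),(S(328,376),None)]
def res(p):
    A=R.from_euler('z',p[2])*R.from_euler('y',p[3]);r=[]
    for uv,L in ob:
        if L is None: L=(.009+.0745*np.sin(p[4]),-.0745*np.cos(p[4]),-.052)
        r+=list(proj('scene',np.r_[p[:2],.082]+A.apply(L))[0]-uv)
    return r
q=least_squares(res,[.42,.06,.12,.3,1.4]);print(q.x.round(3),np.round(q.fun,1))
ctrl.close_job()
E
```

```text
[0.424 0.056 0.115 0.29  1.439] [ 1.   0.6  0.4 -0.2  1.  -1.6  0.3 -0.  -1.6  1.7 -1.1 -0.8]
the job is handed in; nothing more can be done
```

The job is handed in. The chart stands on the cork mat, leaning back on its fully opened leg with its face to the robot. The whole run took about 12 s of the 48 s allowed.

I pushed the leg out from the face side with shut fingers, gripped the chart's top middle, and lifted it clear of the block. I then tilted it back about 0.30 rad, lowered it onto the mat until it touched, released it and backed the gripper away.

**Last check, from the scene camera with the chart's height assumed at 82 mm:**

| Quantity | Result |
|---|---|
| Chart centre | about 3 mm from the mat's centre |
| Angle to the mat | about 0.01 rad off square |
| Lean | about 0.29 rad |
| Leg angle | about 1.44 rad, so at its stop (1.4 rad) within measuring error |

- **Other checks:** The other plate and the blue look-alike look untouched in the pictures. The gripper is clear of everything.
- **One check that disagreed:** The same fit with the height left free gave an impossible 59 mm, with the foot below the mat. One camera alone fixes the height poorly. The arm's own position at contact gave about 83 mm, so I trusted that instead. The top camera's view of the chart was partly blocked by the arm, so it could not confirm the placement.

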